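# Find the rocking corner of the instrument plate and press its shim flat

## Robot

A 6-joint arm with a two-finger parallel gripper is mounted at the origin on the work surface. World frame = base frame: x ahead of the robot, y to its left, z up, the work surface at z = 0. Lengths are in m, angles in rad, forces in N, time in s.
With the tool pointing down it reaches from about 0.35 to 0.775 m from the base axis. Payload 7.3 kg.
Tool frame: the origin (TCP) lies midway between the tips of the shut fingers; the grasp point (between the pads) lies 19 mm behind it; z points along the fingers, y is the direction in which the jaws open and shut (so a half turn about z gives the same grasp; the last joint's range is limited). The gripper opens to 92 mm and grips with 3 to 60 N. Pads are 19 mm wide; open, the fingers measure 130 mm over their backs; the gripper's body (75 mm by 190 mm) begins 47 mm behind the grasp point.
Start: joints at [-1.386, 0.342, 1.524, -0, 1.275, -0.146], TCP at [0.171, -0.497, 0.227] pointing down, gripper open.
Joint ranges: [-2.53, 2.53], [-0.77, 2.02], [0.04, 2.7], [-1, 4.14], [0.28, 2.66], [-3.11, 3.11]. Speed limits (rad/s): [2.57, 2.57, 3.14, 3.14, 3.14, 3.14].

## Interface

Orientations are given as [roll, pitch, yaw] about the fixed x, y, z axes, in that order (R = Rz(yaw) Ry(pitch) Rx(roll)).
In Python, from cell import status, eyes, job gives the robot as it stands.
- The arm moves only by the tool jog_arm, never from a script. Its argument "series" is a list of rows, each a list of 3 entries, a list of its own where there are three numbers: the gripper command: -1 is shut, 1 is fully open, values between are in proportion, then the shift along the tool's x, y, z in m, then the turn, a rotation vector about the tool's x, y, z in rad. In form: [[grip, [x, y, z], [ax, ay, az]], ...]. A call has 1 to 12 rows; each row is the pose to reach, as a shift and turn from the pose commanded when the call began, along the tool's axes at that moment; what a row does not reach only later rows make up. A row lasts 1/12 s, in which the tool goes at most 41.7 mm and 7.16 degrees, less where a joint would pass 70% of its speed; a pose out of reach is approached as far as the arm can. A call with a gripper value outside its range is refused whole. The fingers move at their own pace and stop on an object; "squeeze" is the grip in N (left out, the last holds). Time passes only in rows, so rows that repeat a pose let the fingers close. It gives the time, the measured TCP pose, the force and the opening at its end, in the units of the state.
- status.observe(): the state, without advancing time (a new reading comes with each control period).
- eyes.read_camera(name): name is "scene" or "top" or "wrist"; returns a dict with "img" (384x512x3 uint8, red, green, blue), "range_z" (384x512 float32, m along the optical axis (not along the pixel's ray), 0 where there is no reading), "camera_matrix" (3x3 intrinsics, pixels), "T" (4x4, takes a point from camera to world coordinates); the wrist camera has in their place "tool_from_camera" (4x4, takes a point from camera to tool coordinates, whose origin is the TCP and whose axes are the flange's). Camera axes: x right, y down, z forward; pixel columns grow to the right and rows downward; lengths in m; the calibration is good to about 2 mm. A picture is of the moment at which its call begins: read the wrist's pose just before it.
- job.hand_in(): hands the job in, once; it reports no verdict.
The state is a dict: "time": time; "qpos": joint angles; "qvel": joint speeds; "joint_efforts": joint torques, N m; "tool_pos": TCP position; "tool_rot": TCP orientation; "contact_force": force on the tool from outside, world axes, zero at the start; "torque": the same for the moment, N m; "opening": finger opening in m.
Only numpy, scipy, OpenCV 4.12 (cv2) and the standard library are available. Lean on these libraries where they do the work, as an engineer would, in place of code of your own. Each camera call takes 0.05 s, during which the arm holds its last target.

## Task

One corner of the aluminium instrument plate rocks because its foot is short: press down on the plate's corners with the fingertips until you find the one that dips. Then press that corner's raised steel shim tab down until it lies flat, leaving the other three tabs up as they are. Grip and lift nothing, leave the loose meter box, brass weight and lamp block where they stand, and finish clear of everything.

Things in the scene. Friction and masses are not known exactly. Their poses are not given: they have to be found in the camera images.
- stand: fixed black base of the instrument stand, 136 x 284 mm, bolted to the bench; origin at the centre of its underside, z up; its long side runs along its own y (left is +y), its far side is +x. It can stand turned by up to about 30 degrees. It carries the plate in the middle and a steel tab outside each plate corner.
- plate: level aluminium plate 120 (x) x 150 (y) x 8 mm on a springy centre pivot; origin at the pivot, centre of its underside, 22 mm above the bench; top at 30 mm. A low grey meter 46 x 66 mm, reaching 48 mm above the plate's top (brass posts 56 mm), is fixed on its middle. Under each corner is a hidden foot. Three corners are firm; over the one short foot the corner rocks: pressed with about 6 N it dips some 5 to 6 mm, stops there, and springs back level when let go.
- corner_near_left (a point): place to press on the plate's top at its near (-x), left (+y) corner in the stand's frame: 14 mm in from the x edge, 15 mm from the y edge; on the top face, 30 mm above the bench at rest. Axes as the plate's. Moves with the plate.
- corner_near_right (a point): place to press on the plate's top at its near (-x), right (-y) corner in the stand's frame: 14 mm in from the x edge, 15 mm from the y edge; on the top face, 30 mm above the bench at rest. Axes as the plate's. Moves with the plate.
- corner_far_left (a point): place to press on the plate's top at its far (+x), left (+y) corner in the stand's frame: 14 mm in from the x edge, 15 mm from the y edge; on the top face, 30 mm above the bench at rest. Axes as the plate's. Moves with the plate.
- corner_far_right (a point): place to press on the plate's top at its far (+x), right (-y) corner in the stand's frame: 14 mm in from the x edge, 15 mm from the y edge; on the top face, 30 mm above the bench at rest. Axes as the plate's. Moves with the plate.
- tab_near_left (a point): on top of the steel shim tab of the near (-x), left (+y) corner, where to press it: 34 mm outward (+y) from its hinge. The tab is 28 mm wide, 4 mm thick, runs 45 mm outward from a hinge pin that lies along the stand's x, 88 mm from the stand's middle and 30 mm above the bench. Raised at 30 degrees, this point is about 48 mm above the bench; pressed flat it is 32 mm above it and 122 mm from the stand's middle along +y, 42 mm along x.
- shim_near_left (a joint): angle of the shim tab of the near (-x), left (+y) corner, rad: 0 fully raised, 0.52 flat (level). It is stiff (about 7 N at the pressing point), stays where it is left, and its toe goes under the plate corner as the tab goes down. Only over the short foot is there room for the toe: at a firm corner the tab jams part-way, at about 0.24.
- tab_near_right (a point): on top of the steel shim tab of the near (-x), right (-y) corner, where to press it: 34 mm outward (-y) from its hinge. The tab is 28 mm wide, 4 mm thick, runs 45 mm outward from a hinge pin that lies along the stand's x, 88 mm from the stand's middle and 30 mm above the bench. Raised at 30 degrees, this point is about 48 mm above the bench; pressed flat it is 32 mm above it and 122 mm from the stand's middle along -y, 42 mm along x.
- shim_near_right (a joint): angle of the shim tab of the near (-x), right (-y) corner, rad: 0 fully raised, 0.52 flat (level). It is stiff (about 7 N at the pressing point), stays where it is left, and its toe goes under the plate corner as the tab goes down. Only over the short foot is there room for the toe: at a firm corner the tab jams part-way, at about 0.24.
- tab_far_left (a point): on top of the steel shim tab of the far (+x), left (+y) corner, where to press it: 34 mm outward (+y) from its hinge. The tab is 28 mm wide, 4 mm thick, runs 45 mm outward from a hinge pin that lies along the stand's x, 88 mm from the stand's middle and 30 mm above the bench. Raised at 30 degrees, this point is about 48 mm above the bench; pressed flat it is 32 mm above it and 122 mm from the stand's middle along +y, 42 mm along x.
- shim_far_left (a joint): angle of the shim tab of the far (+x), left (+y) corner, rad: 0 fully raised, 0.52 flat (level). It is stiff (about 7 N at the pressing point), stays where it is left, and its toe goes under the plate corner as the tab goes down. Only over the short foot is there room for the toe: at a firm corner the tab jams part-way, at about 0.24.
- tab_far_right (a point): on top of the steel shim tab of the far (+x), right (-y) corner, where to press it: 34 mm outward (-y) from its hinge. The tab is 28 mm wide, 4 mm thick, runs 45 mm outward from a hinge pin that lies along the stand's x, 88 mm from the stand's middle and 30 mm above the bench. Raised at 30 degrees, this point is about 48 mm above the bench; pressed flat it is 32 mm above it and 122 mm from the stand's middle along -y, 42 mm along x.
- shim_far_right (a joint): angle of the shim tab of the far (+x), right (-y) corner, rad: 0 fully raised, 0.52 flat (level). It is stiff (about 7 N at the pressing point), stays where it is left, and its toe goes under the plate corner as the tab goes down. Only over the short foot is there room for the toe: at a firm corner the tab jams part-way, at about 0.24.
- meter: loose grey meter box 70 x 80 mm, 82 mm tall, standing beyond the stand; origin under its centre. Bystander.
- weight: loose brass knobbed weight, 44 mm across, 58 mm tall, beyond the stand; origin under its centre. Bystander.
- lamp_block: loose black terminal block with a little bulb, 45 x 90 mm, 36 mm tall, on the robot's side of the stand; origin under its centre. Bystander.

How it is judged:
On the way, in this order (a step that is already met when the one before it is completed fails the run):
1. the rocking corner is pressed down by the fingers and the plate tips (more than 0.045 rad) (angle between plate's own z axis and vertical above 0.045 rad and contact force between the fingers and plate above 1 N), for 0.1 s.
2. the shim tab of the rocking corner lies flat (above 0.43 of 0.52 rad; the others jam at about 0.24) (((value of joint shim_near_left above 0.43 rad and value of joint each of shim_near_right, shim_far_left, shim_far_right below 0.1 rad) or (value of joint shim_near_right above 0.43 rad and value of joint each of shim_near_left, shim_far_left, shim_far_right below 0.1 rad) or (value of joint shim_far_left above 0.43 rad and value of joint each of shim_near_left, shim_near_right, shim_far_right below 0.1 rad) or (value of joint shim_far_right above 0.43 rad and value of joint each of shim_near_left, shim_near_right, shim_far_left below 0.1 rad))), for 0.2 s.
At the end, for the whole second after the job is handed in: The shim tab at the rocking corner is flat (joint above 0.43 rad), the other three are still up (below 0.10 rad), the plate is level within 0.02 rad and the three loose things are within 20 mm of where they stood (((value of joint shim_near_left above 0.43 rad and value of joint each of shim_near_right, shim_far_left, shim_far_right below 0.1 rad) or (value of joint shim_near_right above 0.43 rad and value of joint each of shim_near_left, shim_far_left, shim_far_right below 0.1 rad) or (value of joint shim_far_left above 0.43 rad and value of joint each of shim_near_left, shim_near_right, shim_far_right below 0.1 rad) or (value of joint shim_far_right above 0.43 rad and value of joint each of shim_near_left, shim_near_right, shim_far_left below 0.1 rad)) and angle between plate's own z axis and vertical below 0.02 rad and distance of each of meter, weight, lamp_block from where it was at the start of the episode below 0.02 m); the robot touches nothing.
It fails at once if a loose bystander is shifted more than 20 mm, lifted or tipped (distance of any of meter, weight, lamp_block from where it was at the start of the episode above 0.02 m or height (world z) of any of meter, weight, lamp_block above 0.012 m or angle between any of meter, weight, lamp_block's own z axis and vertical above 0.3 rad).
It also fails if it takes over 48 s, if anything falls off the work surface, if the arm or the gripper's body presses on something with over 40 N, if the wrist force passes 120 N, or if a joint passes its speed limit or range.

## Working session

There is one attempt and no reset: what is moved stays moved. The work goes in short steps, Python scripts to look and compute and a tool call to move; the robot and the scene stay as the last step left them, time stands still between calls to the robot, and variables do not carry over. Pictures are saved under pics/ and viewed, and the job is handed in when it is done.

Besides the shell and the picture viewer there is one more tool, called after "Request:" as a command line: name --argument value ..., lists and objects as JSON in quotes. jog_arm: Moves the arm, as the interface text tells. Its arguments: {"type":"object","properties":{"series":{"type":"array","items":{"type":"array"}},"squeeze":{"type":"number"}},"required":["series"]}

```bash
mkdir -p pics; ls; python3 - <<'E'
from cell import status, eyes
import cv2, numpy as np
s=status.observe(); print(s)
for n in ['top','scene']:
    c=eyes.read_camera(n); cv2.imwrite(f'pics/{n}0.png',c['img'][:,:,::-1]); np.savez(f'{n}0.npz',**c)
    print(n,c['camera_matrix'],c['T'])
E
```

```text
pics
{'time': 0.0, 'qpos': array([-1.38601719e+00,  3.42741132e-01,  1.52503164e+00,  2.67892235e-05,
        1.27539663e+00, -1.45972207e-01]), 'qvel': array([-1.56477492e-03,  5.35627627e-04, -2.18063786e-03, -3.52395323e-04,
       -6.31293680e-05,  7.65765277e-04]), 'joint_efforts': array([-3.75180180e-04, -4.31243777e+01, -2.44225109e+01,  7.19920266e-02,
        5.58947877e-02, -1.29730879e-04]), 'tool_pos': array([ 0.17046175, -0.49611975,  0.22603031]), 'tool_rot': array([-3.14003640e+00, -2.54688891e-04,  3.30743327e-01]), 'contact_force': array([ 0.99013678,  0.40362056, -0.32452487]), 'torque': array([0.01720514, 0.04796357, 0.06375258]), 'opening': 0.09192685560386954}
top [[347.15289708   0.         254.92722926]
 [  0.         347.15289708 196.02094102]
 [  0.           0.           1.        ]] [[-0.00325143 -0.98459609  0.1748141   0.45031779]
 [-0.99987879  0.00586271  0.01442312  0.04126687]
 [-0.01522583 -0.17474602 -0.98449581  0.77797478]
 [ 0.          0.          0.          1.        ]]
scene [[399.41540192   0.         246.87404882]
 [  0.         399.41540192 188.34915083]
 [  0.           0.           1.        ]] [[ 0.46532557  0.56101691 -0.68464016  1.03134991]
 [ 0.88509436 -0.28709664  0.36631064 -0.21177406]
 [ 0.00894858 -0.77642485 -0.63014631  0.49178354]
 [ 0.          0.          0.          1.        ]]
```

View pics/top0.png

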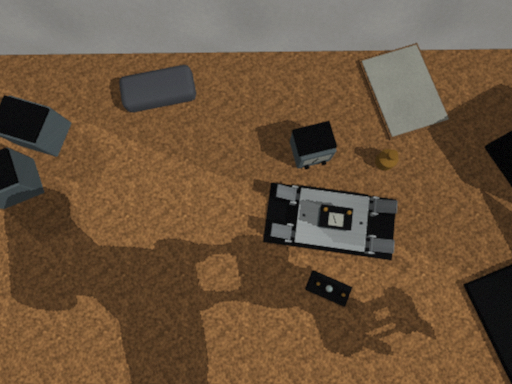

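View pics/scene0.png

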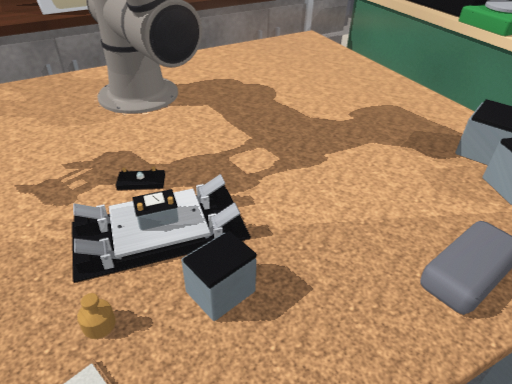

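The top view shows the stand at about (330,220), turned slightly clockwise. The plate is light grey, with four tabs beside it. The meter box is at (314,145), the weight at (389,158) and the lamp block at (328,288).

```bash
cat > h.py <<'E'
import numpy as np, cv2
def cloud(c):
    K=c['camera_matrix'];T=c['T'];z=c['range_z']
    v,u=np.mgrid[:384,:512]
    P=np.stack([(u-K[0,2])/K[0,0]*z,(v-K[1,2])/K[1,1]*z,z],-1)
    return P@T[:3,:3].T+T[:3,3]
E
python3 - <<'E'
from h import *
c=dict(np.load('top0.npz')); W=cloud(c); img=c['img']
roi=np.zeros((384,512),bool); roi[175:268,255:405]=1
Z=W[...,2]
print('bench z',np.median(Z[250:262,240:260]))
hsv=cv2.cvtColor(img,cv2.COLOR_RGB2HSV)
dark=roi&(hsv[...,2]<40)
m=roi&(hsv[...,1]<60)&(hsv[...,2]>110)&(abs(Z-.03)<.006)
def rect(m,name):
    n,l,st,_=cv2.connectedComponentsWithStats(m.astype(np.uint8),connectivity=4)
    k=1+np.argmax(st[1:,4]); q=W[l==k]
    r=cv2.minAreaRect((q[:,:2]*1000).astype(np.float32)); print(name,st[k,4],r,np.median(q[:,2]))
rect(cv2.morphologyEx(m.astype(np.uint8),cv2.MORPH_OPEN,np.ones((7,7)))>0,'plate')
rect(roi&(Z>.003)&(Z<.08),'stand')
big=cv2.resize(img[170:310,250:410],(800,700),interpolation=cv2.INTER_CUBIC)[:600]
cv2.imwrite('pics/crop.png',big[:,:,::-1])
for nm,(a,b,e,f) in dict(meter=(115,172,285,340),weight=(145,170,375,402),lamp=(268,306,302,355)).items():
    q=W[a:b,e:f].reshape(-1,3); q=q[q[:,2]>.012]; print(nm,q.min(0),q.max(0))
E
```

```text
bench z -0.0006864911305011212
plate 1388 ((497.4702453613281, -108.22047424316406), (149.61952209472656, 53.46855163574219), 85.85276794433594) 0.029639164548820984
stand 7638 ((533.0393676757812, -115.89553833007812), (289.5644226074219, 140.099365234375), 81.69291687011719) 0.02941697812224847
meter [ 0.45031779 -0.11835932  0.01206474] [0.73415306 0.04126687 0.77797478]
weight [ 0.45031779 -0.26282338  0.01225323] [0.68778906 0.04126687 0.77797478]
lamp [ 0.35117255 -0.15109274  0.01200016] [0.45031779 0.04126687 0.77797478]
```

View pics/crop.png

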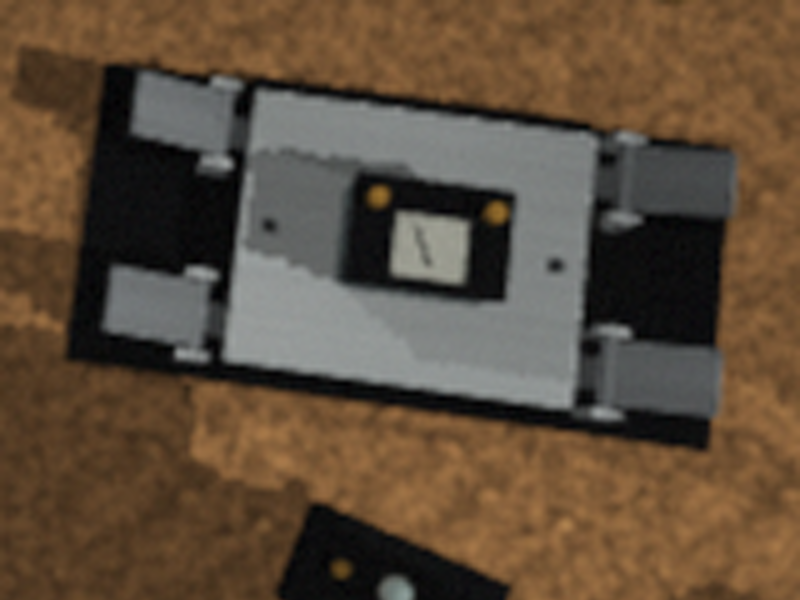

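```bash
cat >> h.py <<'E'
def ray(c,u,v,z):
    d=np.linalg.inv(c['camera_matrix'])@[u,v,1]; d=c['T'][:3,:3]@d; o=c['T'][:3,3]
    return o+d*(z-o[2])/d[2]
E
python3 - <<'E'
from h import *
c=dict(np.load('top0.npz')); img=c['img']; Z=cloud(c)[...,2]
q=[(255,87),(598,135),(575,408),(222,362)]
P=np.array([ray(c,250+a/5-.4,170+b/5-.4,.03)[:2] for a,b in q]); print(P*1000,P.mean(0))
d=P[0]-P[1]; d2=P[3]-P[2]; e=P[0]-P[3]; e2=P[1]-P[2]
for w in(d,d2,e,e2): print(np.linalg.norm(w),np.degrees(np.arctan2(w[1],w[0])))
W=cloud(c)
for nm,(a,b,e,f) in dict(meter=(115,172,285,340),weight=(145,170,375,402),lamp=(268,306,302,355)).items():
    q=W[a:b,e:f].reshape(-1,3); q=q[(q[:,2]>.012)&(q[:,2]<.2)]; print(nm,q.min(0),q.max(0))
ctr=np.array([.533,-.116]);y=np.radians(-8.3);R=np.array([[np.cos(y),-np.sin(y)],[np.sin(y),np.cos(y)]])
for n,p in dict(cNL=(-46,60),cNR=(-46,-60),cFL=(46,60),cFR=(46,-60),tNL=(-42,118),tNR=(-42,-118),tFL=(42,118),tFR=(42,-118)).items(): print(n,ctr+R@np.array(p)/1000)
E
```

```text
[[ 602.63963642  -48.06518223]
 [ 580.37202237 -196.54555227]
 [ 463.03152821 -179.744844  ]
 [ 482.9549567   -30.86537495]] [ 0.53224954 -0.11380524]
0.15014082364059542 81.47091055493486
0.150206655328405 82.377818601833
0.12091425032623872 -8.177947832183126
0.11853714762161144 -8.148180312184056
meter [ 0.64639144 -0.11835932  0.01206474] [ 0.73415306 -0.02660882  0.08521752]
weight [ 0.64485471 -0.26282338  0.01225323] [ 0.68778906 -0.22074223  0.06108662]
lamp [ 0.35117255 -0.15109274  0.01200016] [ 0.42168274 -0.05547281  0.03841974]
cNL [ 0.49614319 -0.04998807]
cNR [ 0.47882044 -0.16873116]
cFL [ 0.58717956 -0.06326884]
cFR [ 0.56985681 -0.18201193]
tNL [0.50847395 0.006827  ]
tNR [ 0.47440589 -0.22670108]
tFL [ 0.59159411 -0.00529892]
tFR [ 0.55752605 -0.238827  ]
```

```bash
cat >> h.py <<'E'
from scipy.spatial.transform import Rotation as Ro
CTR=np.array([.5325,-.115]); YAW=np.radians(-8.2)
def goal(x,y,z):
    """stand-frame x,y (mm), world z(mm) -> tool shift and turn (from measured pose)"""
    from cell import status
    s=status.observe(); R=Ro.from_euler('xyz',s['tool_rot'])
    c,k=np.cos(YAW),np.sin(YAW)
    p=np.r_[CTR+np.array([[c,-k],[k,c]])@[x/1e3,y/1e3],z/1e3]
    G=Ro.from_euler('xyz',[np.pi,0,YAW])
    print('t',s['time'],'shift',R.inv().apply(p-s['tool_pos']).round(4),'turn',(R.inv()*G).as_rotvec().round(4))
def where():
    from cell import status
    s=status.observe();c,k=np.cos(YAW),np.sin(YAW)
    q=np.array([[c,k],[-k,c]])@(s['tool_pos'][:2]-CTR)
    print(s['time'],'stand xy',(q*1e3).round(1),'z',(s['tool_pos'][2]*1e3).round(2),'rot',s['tool_rot'].round(3),'F',s['contact_force'].round(2))
E
python3 -c "
from h import *
goal(-47,-60,60); where()"
```

```text
t 0.1 shift [ 0.3969 -0.2107  0.1665] turn [-1.40e-03  1.00e-04  4.74e-01]
0.1 stand xy [-303.9 -428.9] z 226.1 rot [-3.14  -0.     0.331] F [0.75 0.77 0.31]
```

Request:
jog_arm --series '[[-1, [0.036, -0.019, 0.0], [0, 0, 0.06]], [-1, [0.072, -0.038, 0.01], [0, 0, 0.12]], [-1, [0.108, -0.057, 0.02], [0, 0, 0.18]], [-1, [0.144, -0.076, 0.03], [0, 0, 0.24]], [-1, [0.18, -0.096, 0.04], [0, 0, 0.3]], [-1, [0.216, -0.115, 0.05], [0, 0, 0.36]], [-1, [0.252, -0.134, 0.06], [0, 0, 0.42]], [-1, [0.288, -0.153, 0.07], [0, 0, 0.474]], [-1, [0.324, -0.172, 0.08], [0, 0, 0.474]], [-1, [0.36, -0.191, 0.09], [0, 0, 0.474]], [-1, [0.397, -0.211, 0.1], [0, 0, 0.474]], [-1, [0.397, -0.211, 0.106], [0, 0, 0.474]]]'

```text
time: 1.1
tool_pos: [0.4805, -0.1633, 0.1197]
tool_rot: [-3.14, -0.001, -0.139]
contact_force: [-1.2, -0.8, 0.1]
opening: 0.0167
```

```bash
python3 -c "
from h import *
goal(-47,-60,45); where()"
```

```text
t 1.1 shift [-0.0024  0.0049  0.0747] turn [-0.0016 -0.0005  0.0046]
1.1 stand xy [-44.6 -55.3] z 119.68 rot [-3.14e+00 -1.00e-03 -1.39e-01] F [-1.2  -0.75  0.05]
```

Request:
jog_arm --series '[[-1, [0, 0, 0.02], [0, 0, 0]], [-1, [0, 0, 0.045], [0, 0, 0]], [-1, [0, 0, 0.07], [0, 0, 0]], [-1, [0, 0, 0.078], [0, 0, 0]], [-1, [0, 0, 0.078], [0, 0, 0]], [-1, [0, 0, 0.078], [0, 0, 0]]]'

```text
time: 1.6
tool_pos: [0.4775, -0.1683, 0.043]
tool_rot: [-3.142, 0.0, -0.144]
contact_force: [-0.1, -1.0, 0.0]
opening: 0.0004
```

```bash
python3 - <<'E'
from h import *
where()
from cell import eyes
for n in ['scene','wrist']:
    c=eyes.read_camera(n); i=c['img']
    if n=='scene': i=cv2.resize(i[150:290,60:260],(800,560))
    cv2.imwrite(f'pics/{n}1.png',i[:,:,::-1])
E
```

```text
1.6 stand xy [-46.8 -60.6] z 42.98 rot [-3.142  0.    -0.144] F [-0.08 -0.98  0.02]
```

View pics/scene1.png

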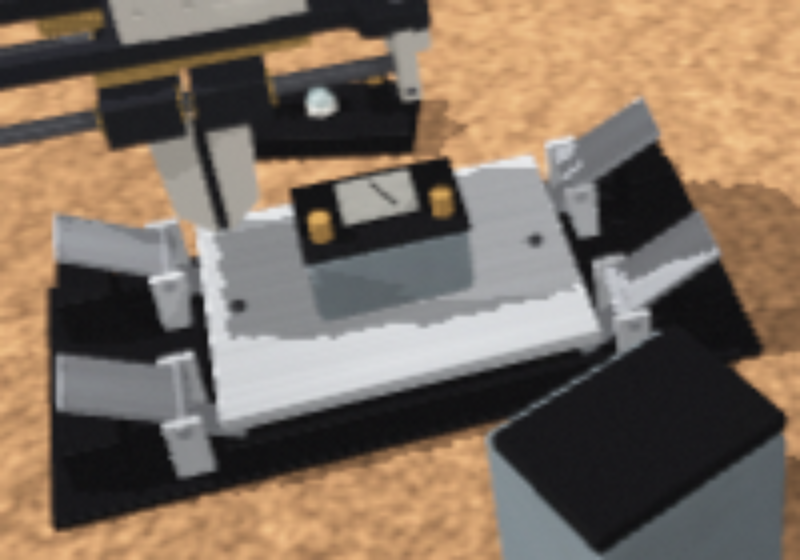

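The shut fingertips, around (225,225) in the crop, hover over the near-right plate corner with clear space around them. Next I'll press down gently.

Request:
jog_arm --series '[[-1, [0, 0, 0.006], [0, 0, 0]], [-1, [0, 0, 0.011], [0, 0, 0]], [-1, [0, 0, 0.013], [0, 0, 0]], [-1, [0, 0, 0.0145], [0, 0, 0]], [-1, [0, 0, 0.0155], [0, 0, 0]], [-1, [0, 0, 0.0155], [0, 0, 0]]]'

```text
time: 2.2
tool_pos: [0.4776, -0.1683, 0.0289]
tool_rot: [3.141, -0.001, -0.143]
contact_force: [-4.9, 1.0, 17.7]
opening: 0.0004
```

Near-right is firm: 17.7 N with the tip 1 mm below the plate's surface. On to near-left.

Request:
jog_arm --series '[[-1, [0, 0, -0.02], [0, 0, 0]], [-1, [0, -0.02, -0.035], [0, 0, 0]], [-1, [0, -0.055, -0.035], [0, 0, 0]], [-1, [0, -0.09, -0.035], [0, 0, 0]], [-1, [0, -0.12, -0.03], [0, 0, 0]], [-1, [0, -0.12, -0.015], [0, 0, 0]], [-1, [0, -0.12, -0.007], [0, 0, 0]], [-1, [0, -0.12, -0.003], [0, 0, 0]], [-1, [0, -0.12, -0.001], [0, 0, 0]], [-1, [0, -0.12, 0.0], [0, 0, 0]], [-1, [0, -0.12, 0.0], [0, 0, 0]]]'

```text
time: 3.12
tool_pos: [0.4944, -0.0499, 0.0273]
tool_rot: [-3.142, 0.0, -0.145]
contact_force: [-2.0, 1.9, 2.7]
opening: 0.0003
```

```bash
python3 -c "
from h import *
where()"
```

```text
3.1167 stand xy [-47.  59.] z 27.33 rot [-3.142  0.    -0.145] F [-2.04  1.88  2.67]
```

Only 2.7 N with the tip 2.7 mm below the surface, so this corner looks like the rocking one. I'll press it further.

Request:
jog_arm --series '[[-1, [0, 0, 0.0015], [0, 0, 0]], [-1, [0, 0, 0.003], [0, 0, 0]], [-1, [0, 0, 0.0045], [0, 0, 0]], [-1, [0, 0, 0.0045], [0, 0, 0]]]'

```text
time: 3.45
tool_pos: [0.4947, -0.0498, 0.0242]
tool_rot: [3.141, -0.001, -0.143]
contact_force: [-6.4, 1.1, 17.2]
opening: 0.0007
```

```bash
python3 - <<'E'
from h import *
where()
from cell import eyes
c=eyes.read_camera('scene'); i=cv2.resize(c['img'][150:290,60:260],(800,560))
cv2.imwrite('pics/scene2.png',i[:,:,::-1])
E
```

```text
3.45 stand xy [-46.7  59.2] z 24.23 rot [ 3.141e+00 -1.000e-03 -1.430e-01] F [-6.36  1.07 17.21]
```

View pics/scene2.png

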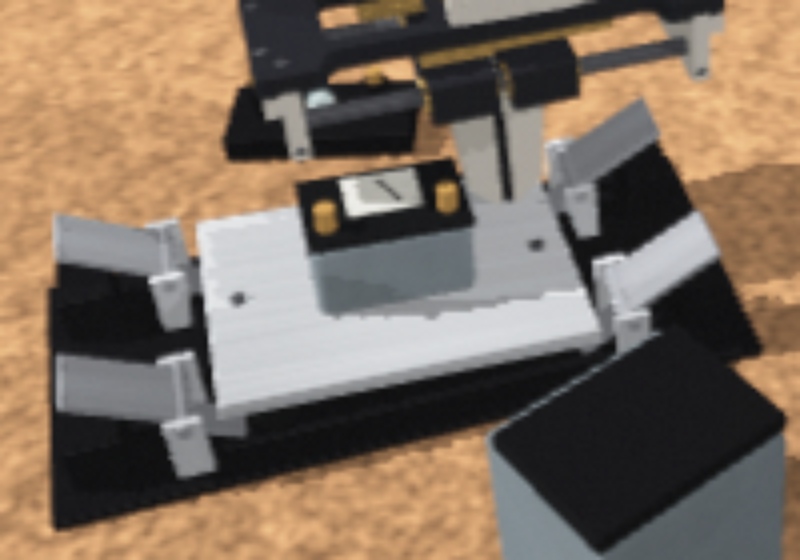

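The corner gave way to z = 24.2 mm, a dip of 5.8 mm, and then stopped hard at 17 N. In the picture the plate's edge near (545,200) has sunk and its opposite corner has risen. So near-left is the short foot. I'll lift clear and move over its tab.

Request:
jog_arm --series '[[-1, [0, 0, -0.01], [0, 0, 0]], [-1, [0, 0, -0.035], [0, 0, 0]], [-1, [0, 0, -0.056], [0, 0, 0]], [-1, [0.003, -0.025, -0.056], [0, 0, 0]], [-1, [0.005, -0.055, -0.056], [0, 0, 0]], [-1, [0.005, -0.063, -0.056], [0, 0, 0]], [-1, [0.005, -0.063, -0.05], [0, 0, 0]], [-1, [0.005, -0.063, -0.05], [0, 0, 0]]]'

```text
time: 4.17
tool_pos: [0.508, 0.0122, 0.0717]
tool_rot: [3.141, 0.001, -0.142]
contact_force: [-0.2, -0.7, -0.6]
opening: 0.0003
```

```bash
python3 - <<'E'
from h import *
where();goal(-42,122,32)
from cell import eyes
c=eyes.read_camera('scene'); i=cv2.resize(c['img'][150:290,60:260],(800,560))
cv2.imwrite('pics/scene3.png',i[:,:,::-1])
E
```

```text
4.1667 stand xy [-42.4 122.4] z 71.67 rot [ 3.141e+00  1.000e-03 -1.420e-01] F [-0.15 -0.69 -0.62]
t 4.1667 shift [0.0005 0.0004 0.0397] turn [0.0006 0.0013 0.0013]
```

View pics/scene3.png

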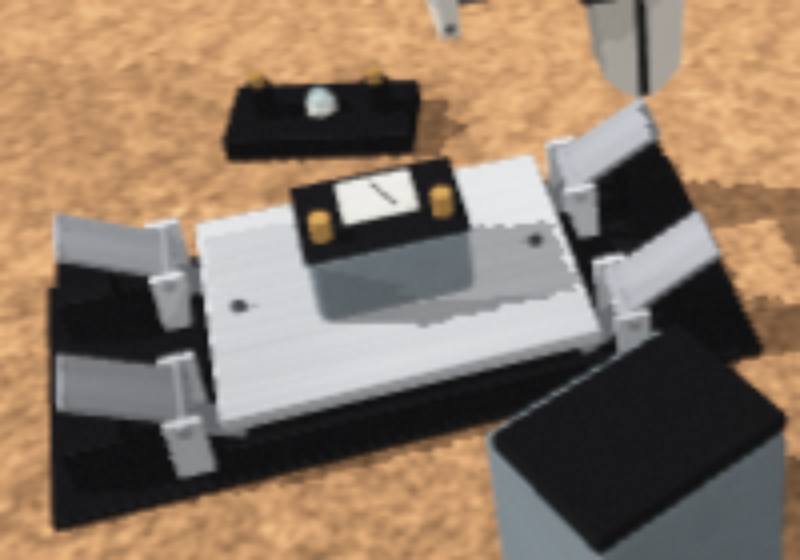

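The plate has sprung back level and the other tabs are still up. The tip at (643,93) sits over the outer part of the near-left tab, so I'll press slightly further in and follow the arc.

Request:
jog_arm --series '[[-1, [0, 0.005, 0.01], [0, 0, 0]], [-1, [0, 0.005, 0.018], [0, 0, 0]], [-1, [0, 0.005, 0.023], [0, 0, 0]], [-1, [0, 0.004, 0.027], [0, 0, 0]], [-1, [0, 0.003, 0.03], [0, 0, 0]], [-1, [0, 0.003, 0.033], [0, 0, 0]], [-1, [0, 0.002, 0.036], [0, 0, 0]], [-1, [0, 0.001, 0.038], [0, 0, 0]], [-1, [0, 0.001, 0.04], [0, 0, 0]], [-1, [0, 0.001, 0.041], [0, 0, 0]], [-1, [0, 0.001, 0.041], [0, 0, 0]]]'

```text
time: 5.13
tool_pos: [0.5083, 0.011, 0.0321]
tool_rot: [3.141, 0.0, -0.144]
contact_force: [-1.9, -0.3, 7.0]
opening: 0.0007
```

```bash
python3 - <<'E'
from h import *
where()
from cell import eyes
c=eyes.read_camera('scene'); i=cv2.resize(c['img'][150:290,60:260],(800,560))
cv2.imwrite('pics/scene4.png',i[:,:,::-1])
E
```

```text
5.1333 stand xy [-41.9 121.2] z 32.05 rot [ 3.141  0.    -0.144] F [-1.93 -0.3   6.97]
```

View pics/scene4.png

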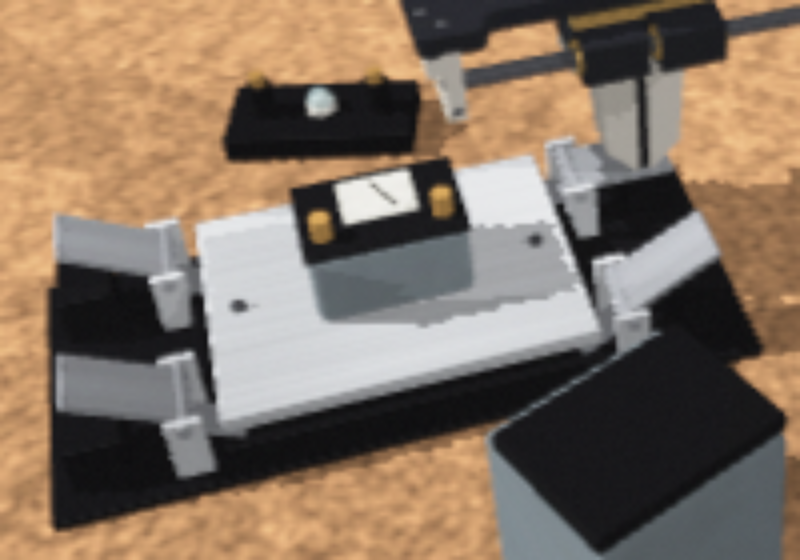

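The tip is at z = 32.05 mm with 7 N, and the tab looks level near (620,165). I'll press about 2 mm more to seat it, then lift away.

Request:
jog_arm --series '[[-1, [0, 0, 0.001], [0, 0, 0]], [-1, [0, 0, 0.0018], [0, 0, 0]], [-1, [0, 0, 0.0018], [0, 0, 0]]]'

```text
time: 5.43
tool_pos: [0.5085, 0.011, 0.0316]
tool_rot: [3.141, -0.001, -0.144]
contact_force: [-6.3, -0.6, 21.2]
opening: 0.0007
```

Request:
jog_arm --series '[[-1, [0, 0, -0.01], [0, 0, 0]], [-1, [0, 0, -0.035], [0, 0, 0]], [-1, [0, 0, -0.07], [0, 0, 0]], [-1, [0, 0, -0.105], [0, 0, 0]], [-1, [-0.03, -0.02, -0.13], [0, 0, 0]], [-1, [-0.06, -0.05, -0.15], [0, 0, 0]], [-1, [-0.08, -0.08, -0.17], [0, 0, 0]], [-1, [-0.08, -0.11, -0.17], [0, 0, 0]], [-1, [-0.08, -0.14, -0.17], [0, 0, 0]], [-1, [-0.08, -0.14, -0.17], [0, 0, 0]], [-1, [-0.08, -0.14, -0.17], [0, 0, 0]]]'

```text
time: 6.35
tool_pos: [0.449, 0.1623, 0.1998]
tool_rot: [3.141, -0.0, -0.141]
contact_force: [-0.3, 0.3, -0.6]
opening: 0.0006
```

```bash
python3 - <<'E'
from h import *
where()
from cell import eyes
c=eyes.read_camera('scene'); i=cv2.resize(c['img'][150:290,60:260],(800,560))
cv2.imwrite('pics/scene5.png',i[:,:,::-1])
c0=dict(np.load('top0.npz'));c=eyes.read_camera('top');cv2.imwrite('pics/top5.png',c['img'][:,:,::-1])
W=cloud(c);W0=cloud(c0)
k,s=np.cos(YAW),np.sin(YAW)
for nm,W_ in(('before',W0),('after',W)):
    q=(W_[...,:2]-CTR)@np.array([[k,-s],[s,k]])*1e3; z=W_[...,2]*1e3
    for n,(sx,sy) in dict(NL=(-1,1),NR=(-1,-1),FL=(1,1),FR=(1,-1)).items():
        m=(abs(q[...,0]-sx*42)<9)&(abs(q[...,1]-sy*115)<4); mc=(abs(q[...,0]-sx*46)<8)&(abs(q[...,1]-sy*60)<8)
        print(nm,n,'tab z',np.median(z[m]).round(1),'corner z',np.median(z[mc]).round(1))
E
```

```text
6.35 stand xy [-122.2  262.6] z 199.83 rot [ 3.141 -0.    -0.141] F [-0.29  0.35 -0.6 ]
before NL tab z 45.6 corner z 29.6
before NR tab z 48.5 corner z 29.4
before FL tab z 46.2 corner z 29.5
before FR tab z 47.5 corner z 29.9
after NL tab z 31.0 corner z 29.7
after NR tab z 48.9 corner z 29.8
after FL tab z 46.1 corner z 29.8
after FR tab z 47.5 corner z 29.7
```

View pics/scene5.png

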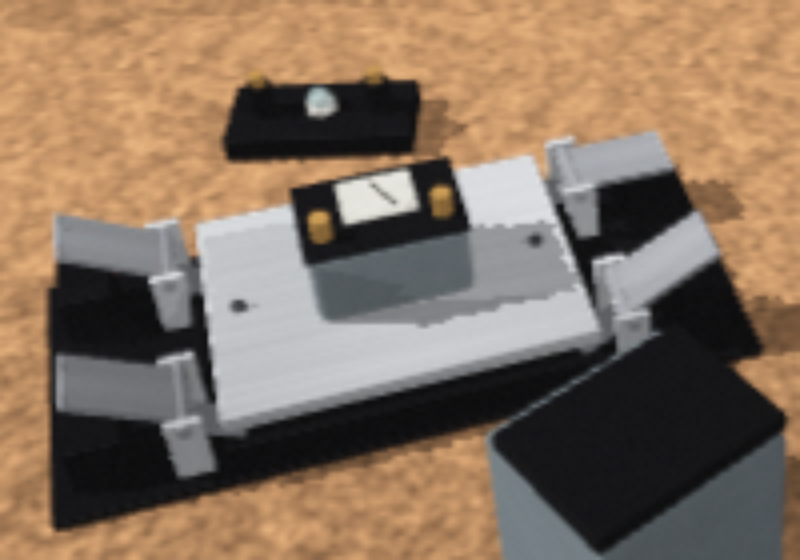

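View pics/top5.png

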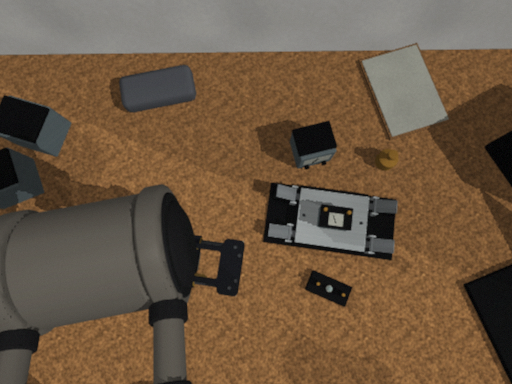

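The near-left tab, around (625,160) in the scene crop, lies flat. The other three tabs are up, the plate is level, the bystanders haven't moved, and the arm is clear.

```bash
python3 -c "
from cell import job
print(job.hand_in())"
```

```text
the job is handed in; nothing more can be done
None
```

The short foot is at the near-left corner. Its shim tab is now pressed flat, and the job is handed in at about 6.5 s of the 48 s allowed.

- **Finding the corner:** Near-right was firm, at 17.7 N only about 1 mm below the plate's surface. Near-left dipped 5.8 mm and then stopped at about 17 N. I did not press the two far corners, because that dip matched the description of the short foot.
- **Pressing the tab:** I pressed the near-left tab down until it met a hard stop, with the tip at 31.6 mm and 21 N.
- **Last checks:** The top camera put the near-left tab at 31 mm, flat to within the camera's accuracy. The other three tabs are within 0.5 mm of their starting heights, and all four plate corners read 29.7–29.8 mm, so the plate is level. By eye, the three loose things stand where they did; I did not measure them again. The arm finished well clear, with no contact force beyond sensor noise.

No check failed or disagreed.

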